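# Release a bayonet filter cartridge from its dock

### The job

Take the spent filter cartridge off its bayonet dock and leave it to drain in the drip tray: push the dock's release button fully home, turn the cartridge anticlockwise (seen from above) by up to a quarter turn, pulling up lightly until you feel it come free, lift it straight out and stand it gently upright on the floor of the tray. The lugs are small and the ring hides where they come free: go by feel, do not force the button or the bayonet, and leave the other things on the bench alone.

Things in the scene. Friction and masses are not known exactly. Their poses are not given: they have to be found in the camera images.
- cartridge_mid (a point): Spent filter cartridge, a white upright cylinder 87 mm tall, 0.14 to 0.24 kg. Point on its axis 43.5 mm above its underside; z up. Grasp it by the round ribbed grip (46 mm across, any direction) from 27 to 77 mm above the underside, best at 50 to 60; a good hold. Below that a grey shoulder 60 mm across, 22 to 27 mm above the underside, and a spigot 40 mm across.
- cartridge: The same cartridge; origin at the centre of its underside, which starts 31 mm above the bench; x runs through its two opposite lugs on the spigot (out to 27 mm from the axis, 14 mm wide, 6 to 12 mm above the underside). Locked, its x lies along the dock's x within 3 degrees. It must come up 25 mm to be clear of the ring.
- socket (a point): Centre of the socket's mouth, at the top of its steel bayonet ring, 53 mm above the bench; z up. Socket 80 mm across, ring 9 mm thick, bore 41.6 mm, with two 16 mm slots for the lugs. The ring sits at another angle on each dock, not given and hidden by the shoulder: the lugs are in the slots somewhere between 54 and 92 degrees anticlockwise (from above) of locked, with 2 degrees to spare.
- dock: Dock fixed to the bench: grey base plate 144 x 90 x 18 mm; origin on the bench on the socket axis, -x towards the button. The cartridge turns easily and has 0.8 mm play up and down. Short of the slots or past them the ring holds it down: pull with 4 to 12 N, over 30 N harms the lugs. In the slots it lifts out with no force but its weight; there is no end stop.
- button_top (a point): Centre of the top of the release button, a white round push button 22 mm across on a steel turret, 64 mm from the socket axis on the dock's -x side; 72 mm above the bench when up. Push it straight down, with no more than 40 N at its end.
- release_button (a joint): Travel of the release button in m: 0 up (locked), 0.007 fully home. It moves against about 3 N of friction and stays where it is left. Its lock pin stands beside a lug and lets the cartridge turn only when the button is more than 5 mm down.
- tray_floor (a point): Centre of the inner floor of the loose stainless drip tray, 3 mm above the bench. The tray (0.7 kg) is 130 mm along its x, 110 mm along its y outside, walls 3 mm thick, rim 18 mm above the bench.
- drip_tray: The drip tray; origin at the centre of its underside on the bench, axes along its sides, z up.
- spare_carton: Bystander: a white and red carton, 65 x 100 x 60 mm; origin at the centre of its underside.
- beaker: Bystander: a glass beaker, 66 mm across, 85 mm tall; origin at the centre of its underside.
- bench_timer: Bystander: a flat bench timer, 62 x 68 x 20 mm; origin at the centre of its underside.
There are look-alikes about, which are no part of the job. What is shaped like the cartridge but blue or orange is not meant.

How it is judged:
On the way, in this order (a step that is already met when the one before it is completed fails the run):
1. the release button is pushed home (value of joint release_button above 0.006 m), for 0.2 s.
2. the cartridge is turned towards its release position while still in the dock (angle between the x axis of cartridge_mid and the x axis of socket, either way round above 0.85 rad and z of cartridge_mid in the frame of socket below 0.033 m and horizontal distance between cartridge_mid and socket below 0.006 m), for 0.1 s.
3. the cartridge is lifted straight out, clear of the ring (z of cartridge_mid in the frame of socket above 0.055 m and angle between cartridge_mid's own z axis and vertical below 0.25 rad), for 0.1 s.
At the end, for the whole second after the job is handed in: The cartridge stands upright (within 0.1 rad) and at rest on the floor of the drip tray, its axis within 42 mm (tray x) and 32 mm (tray y) of the tray's centre, with the release button still home (x of cartridge_mid in the frame of tray_floor between -0.042 and 0.042 m and y of cartridge_mid in the frame of tray_floor between -0.032 and 0.032 m and z of cartridge_mid in the frame of tray_floor between 0.0395 and 0.0475 m and angle between cartridge_mid's own z axis and vertical below 0.1 rad and linear speed of cartridge below 0.02 m/s and value of joint release_button above 0.006 m); the robot touches nothing.
It fails at once if the cartridge is forced against the bayonet ring (pulled, pried or turned) with over 30 N (contact force between bayonet_ring and cartridge above 30 N).
It fails at once if the cartridge is forced against the dock's lock pin or seat with over 45 N (contact force between dock and cartridge above 45 N).
It fails at once if the button or dock is pressed by the fingers with over 40 N (contact force between the fingers and dock above 40 N).
It fails at once if the cartridge is dropped or pushed hard on the tray, over 60 N (contact force between cartridge and drip_tray above 60 N).
It fails at once if a bystander (carton, beaker or timer) is shifted by more than 20 mm (distance of any of spare_carton, beaker, bench_timer from where it was at the start of the episode above 0.02 m).
It also fails if it takes over 72 s, if anything falls off the work surface, if the arm or the gripper's body presses on something with over 40 N, if the wrist force passes 120 N, or if a joint passes its speed limit or range.

### The arm

A 6-joint arm with a two-finger parallel gripper is mounted at the origin on a cart in front of the work surface, level with it; the furniture and walls round the work are solid. World frame = base frame: x ahead of the robot, y to its left, z up, the work surface at z = 0. Lengths are in m, angles in rad, forces in N, time in s.
With the tool pointing down it reaches from about 0.375 to 0.975 m from the base axis. Payload 3.8 kg.
Tool frame: the origin (TCP) lies on the centre line of the jaws, within the pads' length; the fingertips stand bot.tips_ahead ahead of it and the grasp point (between the pads) lies 8 mm behind it (bot.tips_ahead is the distance from the TCP to the fingertips, in m); z points along the fingers, y is the direction in which the jaws open and shut (so a half turn about z gives the same grasp; the last joint's range is limited). The gripper opens to 88 mm and grips with 3 to 60 N. Pads are 18 mm wide; open, the fingers measure 123 mm over their backs; the gripper's body (75 mm by 187 mm) begins 45 mm behind the grasp point.
Start: joints at [1.073, 0.264, 1.604, -0, 1.274, -0.037], TCP at [0.3, 0.605, 0.25] pointing down, gripper open.
Joint ranges: [-2.63, 2.63], [-0.94, 2.18], [0.31, 2.57], [-1.31, 4.45], [0, 2.66], [-2.55, 2.55]. Speed limits (rad/s): [2.57, 2.57, 3.14, 3.14, 3.14, 3.14].

### API

Orientations are given as a unit quaternion [x, y, z, w].
In Python, from rig import bot gives the robot as it stands. The module is installed in compiled form; this text tells all that it offers.
- The arm moves only by the tool carry_out, never from a script. Its argument "motion" is a list of rows, each an object with "hand": the finger opening in cm, from 0 to 8.81; "translation": the shift along the tool's x, y, z in cm, a list of three; "rotation": the turn, a rotation vector about the tool's x, y, z in degrees, a list of three. In form: [{"hand": hand, "translation": [dx, dy, dz], "rotation": [wx, wy, wz]}, ...]. A call has 1 to 20 rows; each row shifts and turns the commanded pose from where the row before left it, along the tool's axes as they then stand; what a row does not reach is not made up. A row lasts 1/12 s, in which the tool goes at most 41.7 mm and 7.16 degrees, less where a joint would pass 70% of its speed; a pose out of reach is approached as far as the arm can. A call is refused whole if a number of a shift passes 4.17 or a number of a turn 7.16, either way. A call with a gripper value outside its range is refused whole. The fingers move at their own pace and stop on an object; "force" is the grip in N (left out, the last holds). Time passes only in rows, so rows that do not move let the fingers close. It gives the time, the measured TCP pose, the force and the opening at its end, in the units of the state.
- bot.sense(): the state, without advancing time (a new reading comes with each control period).
- bot.capture(name): name is "side" or "top"; returns the picture (480x640x3 uint8, blue, green, red); there is no depth.
- bot.camera_model(name): a dict with "camera_matrix" (3x3 intrinsics, pixels), "camera_from_world" (4x4, takes a point from world to camera coordinates). Camera axes: x right, y up, looking along -z (the intrinsics and any distortion apply to the point x, -y, -z); pixel columns grow to the right and rows downward; lengths in m; the calibration is good to about 2 mm. A picture is of the moment at which its call begins. camera_model takes no time and is no camera call.
- bot.hand_in(): hands the job in, once; it reports no verdict.
The state is a dict: "time": time; "qpos": joint angles; "joint_velocities": joint speeds; "joint_efforts": joint torques, N m; "position": TCP position; "tcp_rot": TCP orientation; "wrist_force": force on the tool from outside, world axes, zero at the start; "ft_torque": the same for the moment, N m; "opening": opening from 0.0 (shut) to 1.0 (fully open).
Only numpy, scipy, OpenCV 4.12 (cv2) and the standard library are available. Lean on these libraries where they do the work, as an engineer would, in place of code of your own. Each camera call takes 0.05 s, during which the arm holds its last target. There are 200 camera calls.

## Working session

There is one attempt and no reset: what is moved stays moved. The work goes in short steps, Python scripts to look and compute and a tool call to move; the robot and the scene stay as the last step left them, time stands still between calls to the robot, and variables do not carry over. Pictures are saved under pics/ and viewed, about 8 in all and at most 12, crops included, and the job is handed in when it is done.

Besides the shell and the picture viewer there is one more tool, called after "Emit:" by a JSON object that holds its "name" and its "arguments", one argument or row to a line. carry_out: Moves the arm, as the interface text tells. Its arguments: {"type":"object","properties":{"motion":{"type":"array"},"force":{"type":"number"}},"required":["motion"]}

```bash
mkdir -p pics; python3 - <<'E'
from rig import bot
import cv2
for n in("top","side"):
    cv2.imwrite(f"pics/{n}0.png",bot.capture(n))
    print(n,bot.camera_model(n))
print(bot.sense(),bot.tips_ahead)
E
```

```text
top {'camera_matrix': array([[569.79476391,   0.        , 321.38003976],
       [  0.        , 569.79476391, 242.31979954],
       [  0.        ,   0.        ,   1.        ]]), 'camera_from_world': array([[ 2.34865927e-03, -9.99818531e-01, -1.89047417e-02,
         3.20520648e-01],
       [ 9.94868270e-01,  4.23943553e-04,  1.01177789e-01,
        -5.42843740e-01],
       [-1.01151414e-01, -1.90453599e-02,  9.94688728e-01,
        -1.35610558e+00],
       [ 0.00000000e+00,  0.00000000e+00,  0.00000000e+00,
         1.00000000e+00]])}
side {'camera_matrix': array([[533.40596258,   0.        , 318.15917351],
       [  0.        , 533.40596258, 242.96570119],
       [  0.        ,   0.        ,   1.        ]]), 'camera_from_world': array([[ 0.88658057, -0.46250047,  0.00825824, -0.32080641],
       [ 0.36862656,  0.71719074,  0.59139826, -0.4717814 ],
       [-0.27944471, -0.521278  ,  0.80633734, -1.34461229],
       [ 0.        ,  0.        ,  0.        ,  1.        ]])}
{'time': 0.1, 'qpos': array([ 1.07311434e+00,  2.64687697e-01,  1.60521127e+00, -1.06389462e-05,
        1.27367360e+00, -3.69107883e-02]), 'joint_velocities': array([-5.43492765e-04, -2.69084821e-03, -1.56821093e-03, -2.04555165e-03,
        5.79322618e-05,  4.23816353e-04]), 'joint_efforts': array([ 1.33028858e-03, -5.03619754e+01, -3.58070576e+01,  7.29337404e-02,
        2.33241596e-02, -8.94483242e-05]), 'position': array([0.29985585, 0.60407096, 0.24851994]), 'tcp_rot': array([ 2.28351320e-01,  9.73578294e-01, -9.56143197e-04, -2.56567379e-04]), 'wrist_force': array([-0.3881518 ,  0.53799374,  0.42459857]), 'ft_torque': array([-0.01084163,  0.05224661,  0.00986844]), 'opening': 1.0023521535262696} 0.011
```

View pics/top0.png

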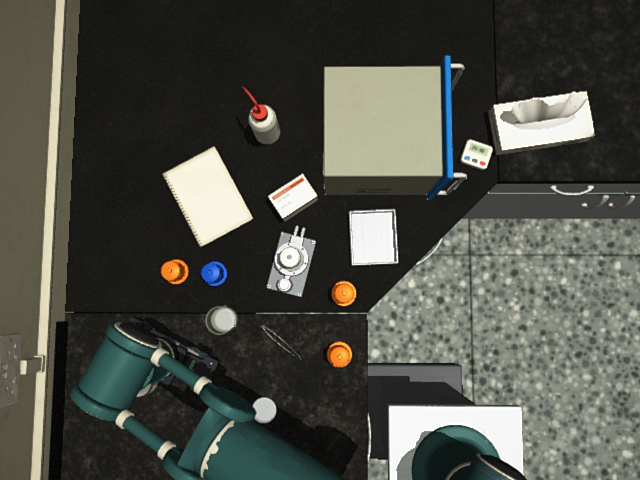

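View pics/side0.png

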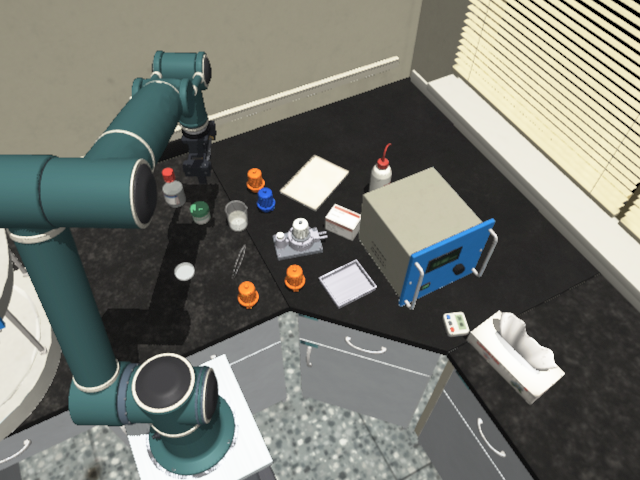

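In the top view, the white cartridge on the dock is at (290,258), its button at (284,285) and the tray at (373,237). The look-alikes are orange at (174,271), (344,293) and (340,354), and blue at (213,272). I choose the white one in the dock and will check it in a close crop.

```bash
cat > h.py <<'E'
import numpy as np, cv2
from rig import bot
def ray(n,u,v):
    m=bot.camera_model(n);K=m["camera_matrix"];T=m["camera_from_world"]
    d=np.linalg.inv(K)@[u,v,1]; d=T[:3,:3].T@(d*[1,-1,-1]); return -T[:3,:3].T@T[:3,3],d
def at_z(n,u,v,z):
    o,d=ray(n,u,v); return o+d*(z-o[2])/d[2]
def proj(n,p):
    m=bot.camera_model(n); c=(m["camera_from_world"]@np.r_[p,1])[:3]*[1,-1,-1]
    q=m["camera_matrix"]@c; return q[:2]/q[2]
E
python3 - <<'E'
import cv2,numpy as np
t=cv2.imread("pics/top0.png")[220:305,260:405];s=cv2.imread("pics/side0.png")[205:310,265:385]
a=cv2.resize(t,None,fx=5,fy=5,interpolation=cv2.INTER_CUBIC);b=cv2.resize(s,None,fx=5,fy=5,interpolation=cv2.INTER_CUBIC)
cv2.imwrite("pics/tc.png",a);cv2.imwrite("pics/sc.png",b)
E
```

```text
(no output)
```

View pics/tc.png

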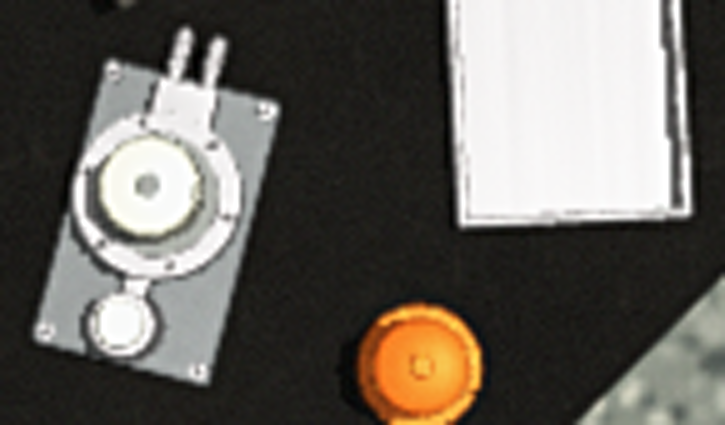

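View pics/sc.png

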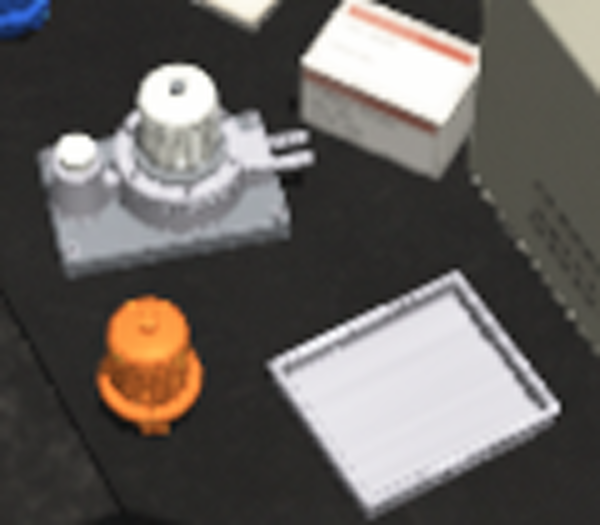

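The crop confirms it: the white ribbed cartridge sits in the grey dock with a white button beside it. The tray is empty.

```bash
python3 - <<'E'
from h import *
T=lambda x,y,z:at_z("top",260+(x+.5)/5-.5,220+(y+.5)/5-.5,z)
S=lambda x,y,z:at_z("side",265+(x+.5)/5-.5,205+(y+.5)/5-.5,z)
np.set_printoptions(precision=4,suppress=True)
print("cart",T(147,185,.118),S(178,88,.118))
b=[T(121,324,.072),S(76,152,.072)]; print("btn",b)
P=np.array([T(x,y,.018) for x,y in[(107,60),(280,104),(208,385),(33,342)]]);print("plate",P,P.mean(0))
d=P[0]-P[3]+P[1]-P[2];print("dock x yaw",np.degrees(np.arctan2(d[1],d[0])))
R=np.array([S(x,y,.018) for x,y in[(270,366),(457,271),(559,407),(370,516)]]);print("tray side",R,R.mean(0))
R2=[T(460,228,.018),T(692,215,.018)];print(R2)
for g in(cv2.cvtColor(cv2.imread("pics/top0.png"),6),):
    m=(g>170).astype(np.uint8); n,l,st,c=cv2.connectedComponentsWithStats(m)
    i=l[240,373]; r=cv2.minAreaRect(np.argwhere(l==i)[:,::-1].astype(np.float32)); print(r,st[i])
    B=np.array([at_z("top",*p,.012) for p in cv2.boxPoints(r)]);print("tray top",B,B.mean(0))
E
```

```text
cart [0.5008 0.3932 0.118 ] [0.5029 0.3885 0.118 ]
btn [array([0.4389, 0.4084, 0.072 ]), array([0.4412, 0.4054, 0.072 ])]
plate [[0.5702 0.4211 0.018 ]
 [0.5484 0.3357 0.018 ]
 [0.4109 0.3703 0.018 ]
 [0.4316 0.4559 0.018 ]] [0.4903 0.3958 0.018 ]
dock x yaw -14.11576833294754
tray side [[0.4911 0.2453 0.018 ]
 [0.6251 0.2539 0.018 ]
 [0.63   0.1414 0.018 ]
 [0.495  0.1283 0.018 ]] [0.5603 0.1922 0.018 ]
[array([0.4875, 0.2475, 0.018 ]), array([0.494 , 0.1344, 0.018 ])]
((373.2955322265625, 236.9102325439453), (53.982566833496094, 46.042484283447266), 87.1375961303711) [ 350  210   48   55 2246]
tray top [[0.6221 0.2535 0.012 ]
 [0.6278 0.1397 0.012 ]
 [0.4941 0.1346 0.012 ]
 [0.4883 0.2472 0.012 ]] [0.5581 0.1937 0.012 ]
```

Emit:
{"name": "carry_out", "arguments": {
  "motion": [
    {"hand":0,"translation":[-2.4,-1.27,0],"rotation":[0,0,0]},
    {"hand":0,"translation":[-2.4,-1.27,0],"rotation":[0,0,0]},
    {"hand":0,"translation":[-2.4,-1.27,0],"rotation":[0,0,0]},
    {"hand":0,"translation":[-2.4,-1.27,0],"rotation":[0,0,0]},
    {"hand":0,"translation":[-2.4,-1.27,0],"rotation":[0,0,0]},
    {"hand":0,"translation":[-2.4,-1.27,0],"rotation":[0,0,0]},
    {"hand":0,"translation":[-2.4,-1.27,0],"rotation":[0,0,0]},
    {"hand":0,"translation":[-2.4,-1.27,0],"rotation":[0,0,0]},
    {"hand":0,"translation":[-2.1,-1.2,0],"rotation":[0,0,0]},
    {"hand":0,"translation":[0,0,2],"rotation":[0,0,-6]},
    {"hand":0,"translation":[0,0,3],"rotation":[0,0,-6]},
    {"hand":0,"translation":[0,0,3],"rotation":[0,0,0]},
    {"hand":0,"translation":[0,0,2],"rotation":[0,0,0]},
    {"hand":0,"translation":[0,0,0],"rotation":[0,0,0]},
    {"hand":0,"translation":[0,0,0],"rotation":[0,0,0]}
  ]
}}

```text
time: 1.35
position: [0.4393, 0.4072, 0.148]
tcp_rot: [0.125, 0.992, -0.002, -0.001]
wrist_force: [0.4, -0.7, 0.3]
opening: 0.001
```

```bash
cat >> h.py <<'E'
from scipy.spatial.transform import Rotation as Ro
def rep(target=None,yaw=None):
    s=bot.sense();R=Ro.from_quat(s["tcp_rot"]).as_matrix();np.set_printoptions(precision=4,suppress=True)
    y=np.degrees(np.arctan2(R[1,1],R[0,1]))
    print("t",s["time"],"p",s["position"],"yawY",y,"zax",R[:,2],"F",s["wrist_force"],"M",s["ft_torque"],"op",s["opening"],"q",s["qpos"])
    if target is not None: print("tool delta cm",R.T@(np.array(target)-s["position"])*100)
    if yaw is not None: print("rotz deg",y-yaw)
E
python3 - <<'E'
from h import *
rep([.44,.407,.10],75.5)
for n in("top","side"):
    g=bot.capture(n); c=proj(n,[.47,.40,.10]).astype(int); k=g[c[1]-45:c[1]+45,c[0]-60:c[0]+60]
    cv2.imwrite(f"pics/{n}1.png",cv2.resize(k,None,fx=3.3,fy=3.3,interpolation=2)); print(n,c)
a=cv2.imread("pics/top1.png");b=cv2.imread("pics/side1.png");cv2.imwrite("pics/m1.png",np.hstack([a,b]))
E
```

```text
t 1.35 p [0.4393 0.4072 0.148 ] yawY 75.59214237180935 zax [-0.0031 -0.0027 -1.    ] F [ 0.3782 -0.7382  0.3473] M [0.0942 0.0166 0.0422] op 0.001029182727130403 q [ 0.7058  0.207   1.8696 -0.      1.0691 -0.6135]
tool delta cm [-0.0787  0.0171  4.8035]
rotz deg 0.09214237180934504
top [286 270]
side [288 227]
```

View pics/m1.png

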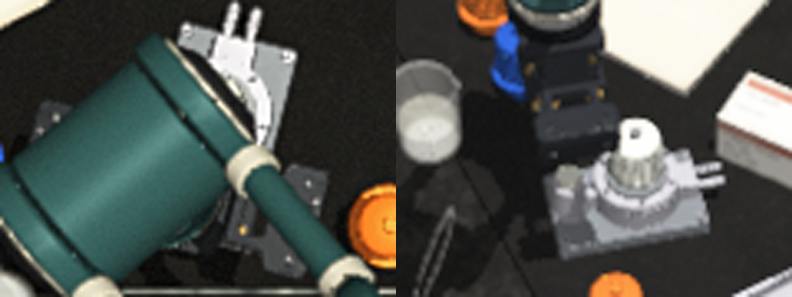

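The side view shows the closed fingers above the button at crop (567,180), with the cartridge and beaker clear. I'll go down to just above the button, then press by feel.

Emit:
{"name": "carry_out", "arguments": {
  "motion": [
    {"hand":0,"translation":[-0.08,0,2],"rotation":[0,0,0]},
    {"hand":0,"translation":[0,0,2],"rotation":[0,0,0]},
    {"hand":0,"translation":[0,0,1.4],"rotation":[0,0,0]},
    {"hand":0,"translation":[0,0,0.4],"rotation":[0,0,0]},
    {"hand":0,"translation":[0,0,0],"rotation":[0,0,0]},
    {"hand":0,"translation":[0,0,0.2],"rotation":[0,0,0]},
    {"hand":0,"translation":[0,0,0.2],"rotation":[0,0,0]},
    {"hand":0,"translation":[0,0,0.2],"rotation":[0,0,0]},
    {"hand":0,"translation":[0,0,0],"rotation":[0,0,0]}
  ]
}}

```text
time: 2.2
position: [0.4415, 0.4082, 0.0863]
tcp_rot: [0.125, 0.992, 0.0, 0.0]
wrist_force: [-0.2, 0.2, 0.7]
opening: 0.003
```

Emit:
{"name": "carry_out", "arguments": {
  "motion": [
    {"hand":0,"translation":[0,0,0.1],"rotation":[0,0,0]},
    {"hand":0,"translation":[0,0,0.1],"rotation":[0,0,0]},
    {"hand":0,"translation":[0,0,0.1],"rotation":[0,0,0]},
    {"hand":0,"translation":[0,0,0.1],"rotation":[0,0,0]},
    {"hand":0,"translation":[0,0,0],"rotation":[0,0,0]}
  ]
}}

```text
time: 2.62
position: [0.4413, 0.408, 0.0818]
tcp_rot: [0.125, 0.992, 0.0, 0.0]
wrist_force: [0.0, 0.1, 1.4]
opening: 0.007
```

Emit:
{"name": "carry_out", "arguments": {
  "motion": [
    {"hand":0,"translation":[0,0,0.1],"rotation":[0,0,0]},
    {"hand":0,"translation":[0,0,0.1],"rotation":[0,0,0]},
    {"hand":0,"translation":[0,0,0],"rotation":[0,0,0]}
  ]
}}

```text
time: 2.87
position: [0.4413, 0.408, 0.0797]
tcp_rot: [0.125, 0.992, 0.0, 0.0]
wrist_force: [-0.2, -0.5, 1.4]
opening: 0.005
```

Emit:
{"name": "carry_out", "arguments": {
  "motion": [
    {"hand":0,"translation":[0,0,0.1],"rotation":[0,0,0]},
    {"hand":0,"translation":[0,0,0.1],"rotation":[0,0,0]},
    {"hand":0,"translation":[0,0,0],"rotation":[0,0,0]}
  ]
}}

```text
time: 3.12
position: [0.4413, 0.408, 0.0776]
tcp_rot: [0.125, 0.992, 0.0, 0.0]
wrist_force: [0.4, 0.7, 1.3]
opening: 0.005
```

Emit:
{"name": "carry_out", "arguments": {
  "motion": [
    {"hand":0,"translation":[0,0,0.1],"rotation":[0,0,0]},
    {"hand":0,"translation":[0,0,0],"rotation":[0,0,0]}
  ]
}}

```text
time: 3.28
position: [0.4413, 0.408, 0.0766]
tcp_rot: [0.125, 0.992, 0.0, 0.0]
wrist_force: [1.2, 0.1, 1.5]
opening: 0.006
```

Emit:
{"name": "carry_out", "arguments": {
  "motion": [
    {"hand":0,"translation":[0,0,0.1],"rotation":[0,0,0]},
    {"hand":0,"translation":[0,0,0],"rotation":[0,0,0]}
  ]
}}

```text
time: 3.45
position: [0.4413, 0.4081, 0.0763]
tcp_rot: [0.125, 0.992, 0.0, 0.0]
wrist_force: [-1.2, -0.9, 5.9]
opening: 0.006
```

Emit:
{"name": "carry_out", "arguments": {
  "motion": [
    {"hand":0,"translation":[0,0,0.1],"rotation":[0,0,0]},
    {"hand":0,"translation":[0,0,0],"rotation":[0,0,0]},
    {"hand":0,"translation":[0,0,0],"rotation":[0,0,0]}
  ]
}}

```text
time: 3.7
position: [0.4413, 0.4081, 0.0762]
tcp_rot: [0.125, 0.992, 0.0, 0.0]
wrist_force: [-2.2, -2.4, 11.3]
opening: 0.005
```

It stops firmly at TCP z 0.0762 with about 11 N, so the button is home. Next I back off, open the jaws and move over the cartridge.

Emit:
{"name": "carry_out", "arguments": {
  "motion": [
    {"hand":0,"translation":[0,0,-0.3],"rotation":[0,0,0]},
    {"hand":0,"translation":[0,0,-3],"rotation":[0,0,0]},
    {"hand":0,"translation":[0,0,-3],"rotation":[0,0,0]},
    {"hand":8.8,"translation":[0,0,-2],"rotation":[0,0,0]},
    {"hand":8.8,"translation":[-2.1,0,0],"rotation":[0,0,0]},
    {"hand":8.8,"translation":[-2.1,0,0],"rotation":[0,0,0]},
    {"hand":8.8,"translation":[-2.1,0,0],"rotation":[0,0,0]},
    {"hand":8.8,"translation":[0,0,0],"rotation":[0,0,0]},
    {"hand":8.8,"translation":[0,0,0],"rotation":[0,0,0]}
  ]
}}

```text
time: 4.45
position: [0.5024, 0.3916, 0.1569]
tcp_rot: [0.126, 0.992, -0.0, -0.001]
wrist_force: [-0.2, 0.1, -0.7]
opening: 0.437
```

```bash
python3 - <<'E'
from h import *
rep([.502,.391,.099],75.5)
for n in("top","side"):
    g=bot.capture(n); c=proj(n,[.48,.40,.10]).astype(int); k=g[c[1]-45:c[1]+45,c[0]-60:c[0]+60]
    cv2.imwrite(f"pics/{n}2.png",cv2.resize(k,None,fx=3.3,fy=3.3,interpolation=2)); print(n,c)
a=cv2.imread("pics/top2.png");b=cv2.imread("pics/side2.png");cv2.imwrite("pics/m2.png",np.hstack([a,b]))
E
```

```text
t 4.45 p [0.5024 0.3916 0.1569] yawY 75.50634864500242 zax [-0.0013 -0.0007 -1.    ] F [-0.2022  0.0687 -0.6597] M [ 0.0263  0.0008 -0.0319] op 0.43737577005033346 q [ 0.6229  0.2646  1.7804  0.0002  1.098  -0.695 ]
tool delta cm [ 0.016  -0.0643  5.7881]
rotz deg 0.006348645002418607
top [286 266]
side [291 225]
```

View pics/m2.png

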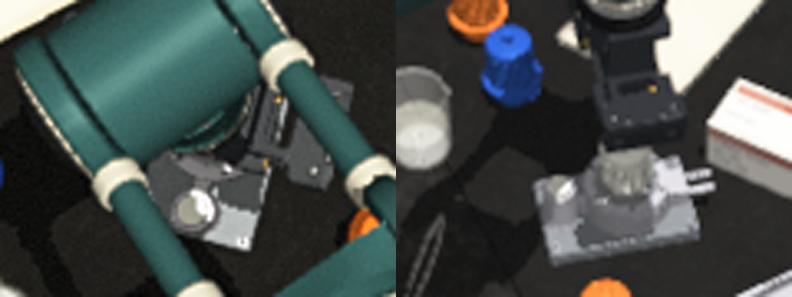

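Emit:
{"name": "carry_out", "arguments": {
  "motion": [
    {"hand":8.8,"translation":[0,0,0],"rotation":[0,0,0]},
    {"hand":8.8,"translation":[0,0,0],"rotation":[0,0,0]},
    {"hand":8.8,"translation":[0,0,0],"rotation":[0,0,0]},
    {"hand":8.8,"translation":[0,0,0],"rotation":[0,0,0]},
    {"hand":8.8,"translation":[0,0,2],"rotation":[0,0,0]},
    {"hand":8.8,"translation":[0,0,2],"rotation":[0,0,0]},
    {"hand":8.8,"translation":[0,0,2],"rotation":[0,0,0]},
    {"hand":8.8,"translation":[0,0,1],"rotation":[0,0,0]},
    {"hand":8.8,"translation":[0,0,0.5],"rotation":[0,0,0]},
    {"hand":8.8,"translation":[0,0,0],"rotation":[0,0,0]},
    {"hand":8.8,"translation":[0,0,0],"rotation":[0,0,0]}
  ]
}}

```text
time: 5.47
position: [0.5025, 0.3926, 0.0833]
tcp_rot: [0.125, 0.992, 0.0, 0.0]
wrist_force: [-0.5, -0.8, 0.9]
opening: 1.001
```

Now close gently.

Emit:
{"name": "carry_out", "arguments": {
  "motion": [
    {"hand":5.2,"translation":[0,0,0],"rotation":[0,0,0]},
    {"hand":5.2,"translation":[0,0,0],"rotation":[0,0,0]},
    {"hand":5.2,"translation":[0,0,0],"rotation":[0,0,0]},
    {"hand":5.2,"translation":[0,0,0],"rotation":[0,0,0]},
    {"hand":5.2,"translation":[0,0,0],"rotation":[0,0,0]},
    {"hand":5.2,"translation":[0,0,0],"rotation":[0,0,0]},
    {"hand":5.2,"translation":[0,0,0],"rotation":[0,0,0]},
    {"hand":5.2,"translation":[0,0,0],"rotation":[0,0,0]}
  ],
  "force": 8
}}

```text
time: 6.13
position: [0.5022, 0.3922, 0.0827]
tcp_rot: [0.125, 0.992, -0.0, -0.0]
wrist_force: [-0.1, 0.6, -0.2]
opening: 0.59
```

Emit:
{"name": "carry_out", "arguments": {
  "motion": [
    {"hand":4.3,"translation":[0,0,0],"rotation":[0,0,0]},
    {"hand":4.3,"translation":[0,0,0],"rotation":[0,0,0]},
    {"hand":4.3,"translation":[0,0,0],"rotation":[0,0,0]},
    {"hand":4.3,"translation":[0,0,0],"rotation":[0,0,0]}
  ],
  "force": 8
}}

```text
time: 6.47
position: [0.5024, 0.3926, 0.0828]
tcp_rot: [0.125, 0.992, 0.0, 0.0]
wrist_force: [-0.4, 1.2, 0.2]
opening: 0.52
```

```bash
python3 - <<'E'
from h import *
rep()
E
```

```text
t 6.4667 p [0.5024 0.3926 0.0828] yawY 75.59466775858115 zax [ 0.0004  0.0007 -1.    ] F [-0.3792  1.226   0.1837] M [ 0.2856 -0.0474  0.0012] op 0.5199023362462326 q [ 0.6242  0.3411  1.8326  0.0004  0.9672 -0.6954]
```

Emit:
{"name": "carry_out", "arguments": {
  "motion": [
    {"hand":4.2,"translation":[0,0,0],"rotation":[0,0,0]},
    {"hand":4.2,"translation":[0,0,0],"rotation":[0,0,0]},
    {"hand":4.2,"translation":[0,0,0],"rotation":[0,0,-3]},
    {"hand":4.2,"translation":[0,0,0],"rotation":[0,0,-3]},
    {"hand":4.2,"translation":[0,0,0],"rotation":[0,0,-3]},
    {"hand":4.2,"translation":[0,0,0],"rotation":[0,0,0]}
  ],
  "force": 25
}}

```text
time: 6.97
position: [0.5021, 0.3925, 0.0828]
tcp_rot: [0.047, 0.999, 0.0, -0.0]
wrist_force: [-0.2, 2.4, 0.7]
opening: 0.515
```

Emit:
{"name": "carry_out", "arguments": {
  "motion": [
    {"hand":4.2,"translation":[0,0,0],"rotation":[0,0,-4]},
    {"hand":4.2,"translation":[0,0,0],"rotation":[0,0,-4]},
    {"hand":4.2,"translation":[0,0,0],"rotation":[0,0,-4]},
    {"hand":4.2,"translation":[0,0,0],"rotation":[0,0,-4]},
    {"hand":4.2,"translation":[0,0,0],"rotation":[0,0,0]}
  ]
}}

```text
time: 7.38
position: [0.5022, 0.3929, 0.0829]
tcp_rot: [-0.092, 0.996, 0.001, 0.0]
wrist_force: [0.4, 4.1, -1.1]
opening: 0.512
```

```bash
python3 - <<'E'
from h import *
rep([.5024,.3926,.0828])
E
```

```text
t 7.3833 p [0.5022 0.3929 0.0829] yawY 100.6094944014276 zax [ 0.0003  0.0012 -1.    ] F [ 0.4292  4.1266 -1.1276] M [ 0.7223  0.0524 -0.0189] op 0.5124320519868784 q [ 0.6244  0.3411  1.8326  0.0009  0.967  -1.1321]
tool delta cm [-0.0097 -0.032   0.0058]
```

Emit:
{"name": "carry_out", "arguments": {
  "motion": [
    {"hand":4.2,"translation":[0,0.05,0],"rotation":[0,0,0]},
    {"hand":4.2,"translation":[0,0,0],"rotation":[0,0,-4]},
    {"hand":4.2,"translation":[0,0,0],"rotation":[0,0,-4]},
    {"hand":4.2,"translation":[0,0,0],"rotation":[0,0,-4]},
    {"hand":4.2,"translation":[0,0,0],"rotation":[0,0,-4]},
    {"hand":4.2,"translation":[0,0,0],"rotation":[0,0,-4]},
    {"hand":4.2,"translation":[0,0,0],"rotation":[0,0,0]}
  ]
}}

```text
time: 7.97
position: [0.5021, 0.3932, 0.0829]
tcp_rot: [-0.264, 0.965, 0.0, 0.0]
wrist_force: [0.1, 4.5, 0.4]
opening: 0.516
```

```bash
python3 - <<'E'
from h import *
rep([.5024,.3931,.0828])
E
```

```text
t 7.9667 p [0.5021 0.3932 0.0829] yawY 120.5573261787259 zax [ 0.0001  0.0008 -1.    ] F [0.1173 4.4501 0.4038] M [ 0.8283  0.1056 -0.0261] op 0.5156539705756965 q [ 0.6251  0.3414  1.8321  0.0007  0.9676 -1.4795]
tool delta cm [-0.0213 -0.029   0.0062]
```

Emit:
{"name": "carry_out", "arguments": {
  "motion": [
    {"hand":4.2,"translation":[-0.03,0.05,0],"rotation":[0,0,0]},
    {"hand":4.2,"translation":[0,0,0],"rotation":[0,0,-3.5]},
    {"hand":4.2,"translation":[0,0,0],"rotation":[0,0,-3]},
    {"hand":4.2,"translation":[0,0,0],"rotation":[0,0,0]},
    {"hand":4.2,"translation":[0,0,0],"rotation":[0,0,0]},
    {"hand":4.2,"translation":[0,0,-0.1],"rotation":[0,0,0]},
    {"hand":4.2,"translation":[0,0,-0.08],"rotation":[0,0,0]},
    {"hand":4.2,"translation":[0,0,0],"rotation":[0,0,0]},
    {"hand":4.2,"translation":[0,0,0],"rotation":[0,0,0]}
  ]
}}

```text
time: 8.72
position: [0.5019, 0.3931, 0.0834]
tcp_rot: [-0.318, 0.948, -0.0, -0.0]
wrist_force: [2.6, 3.8, -8.1]
opening: 0.517
```

```bash
python3 - <<'E'
from h import *
rep()
E
```

```text
t 8.7167 p [0.5019 0.3931 0.0834] yawY 127.03899443653054 zax [-0.0005 -0.0003 -1.    ] F [ 2.6418  3.8169 -8.0846] M [ 1.0339 -0.2643 -0.0543] op 0.5165974296921716 q [ 0.6254  0.3411  1.8313  0.      0.9698 -1.5919]
```

Emit:
{"name": "carry_out", "arguments": {
  "motion": [
    {"hand":4.2,"translation":[0,0,0],"rotation":[0,0,-1.5]},
    {"hand":4.2,"translation":[0,0,0],"rotation":[0,0,0]},
    {"hand":4.2,"translation":[0,0,0],"rotation":[0,0,0]}
  ]
}}

```text
time: 8.97
position: [0.5018, 0.3932, 0.0835]
tcp_rot: [-0.33, 0.944, -0.0, -0.0]
wrist_force: [1.2, 5.0, -6.5]
opening: 0.513
```

Emit:
{"name": "carry_out", "arguments": {
  "motion": [
    {"hand":4.2,"translation":[0,0,0],"rotation":[0,0,-1.5]},
    {"hand":4.2,"translation":[0,0,0],"rotation":[0,0,0]},
    {"hand":4.2,"translation":[0,0,0],"rotation":[0,0,0]}
  ]
}}

```text
time: 9.22
position: [0.5018, 0.3932, 0.0835]
tcp_rot: [-0.342, 0.94, -0.0, -0.0]
wrist_force: [0.4, 5.1, -6.1]
opening: 0.514
```

Emit:
{"name": "carry_out", "arguments": {
  "motion": [
    {"hand":4.2,"translation":[-0.04,0.05,0],"rotation":[0,0,-1.5]},
    {"hand":4.2,"translation":[0,0,0],"rotation":[0,0,0]},
    {"hand":4.2,"translation":[0,0,0],"rotation":[0,0,0]}
  ]
}}

```text
time: 9.47
position: [0.5018, 0.3935, 0.0836]
tcp_rot: [-0.355, 0.935, -0.0, -0.001]
wrist_force: [1.6, 3.2, -8.0]
opening: 0.512
```

Emit:
{"name": "carry_out", "arguments": {
  "motion": [
    {"hand":4.2,"translation":[0,0,0],"rotation":[0,0,-1.5]},
    {"hand":4.2,"translation":[0,0,0],"rotation":[0,0,0]},
    {"hand":4.2,"translation":[0,0,0],"rotation":[0,0,0]}
  ]
}}

```text
time: 9.72
position: [0.5017, 0.3935, 0.0836]
tcp_rot: [-0.367, 0.93, -0.0, -0.001]
wrist_force: [2.1, 3.9, -9.7]
opening: 0.513
```

Emit:
{"name": "carry_out", "arguments": {
  "motion": [
    {"hand":4.2,"translation":[0,0,0],"rotation":[0,0,-1.5]},
    {"hand":4.2,"translation":[0,0,0],"rotation":[0,0,0]},
    {"hand":4.2,"translation":[0,0,0],"rotation":[0,0,0]}
  ]
}}

```text
time: 9.97
position: [0.5016, 0.3936, 0.0836]
tcp_rot: [-0.379, 0.925, -0.0, -0.001]
wrist_force: [1.4, 4.6, -10.3]
opening: 0.514
```

Emit:
{"name": "carry_out", "arguments": {
  "motion": [
    {"hand":4.2,"translation":[0,0,0],"rotation":[0,0,-1.5]},
    {"hand":4.2,"translation":[0,0,0],"rotation":[0,0,0]},
    {"hand":4.2,"translation":[0,0,0],"rotation":[0,0,0]}
  ]
}}

```text
time: 10.22
position: [0.5016, 0.3937, 0.0837]
tcp_rot: [-0.391, 0.92, -0.0, -0.001]
wrist_force: [0.7, 4.7, -13.3]
opening: 0.513
```

Emit:
{"name": "carry_out", "arguments": {
  "motion": [
    {"hand":4.2,"translation":[-0.03,0.03,0.07],"rotation":[0,0,-1.5]},
    {"hand":4.2,"translation":[0,0,0],"rotation":[0,0,0]},
    {"hand":4.2,"translation":[0,0,0],"rotation":[0,0,0]}
  ]
}}

```text
time: 10.47
position: [0.5017, 0.394, 0.0837]
tcp_rot: [-0.403, 0.915, -0.0, -0.001]
wrist_force: [0.4, 2.6, -8.9]
opening: 0.516
```

Emit:
{"name": "carry_out", "arguments": {
  "motion": [
    {"hand":4.2,"translation":[0,0,0],"rotation":[0,0,-1.5]},
    {"hand":4.2,"translation":[0,0,0],"rotation":[0,0,0]},
    {"hand":4.2,"translation":[0,0,0],"rotation":[0,0,0]}
  ]
}}

```text
time: 10.72
position: [0.5017, 0.394, 0.0837]
tcp_rot: [-0.415, 0.91, -0.0, -0.0]
wrist_force: [0.2, 2.2, -8.7]
opening: 0.513
```

Emit:
{"name": "carry_out", "arguments": {
  "motion": [
    {"hand":4.2,"translation":[0,0,0],"rotation":[0,0,-1.5]},
    {"hand":4.2,"translation":[0,0,0],"rotation":[0,0,0]},
    {"hand":4.2,"translation":[0,0,0],"rotation":[0,0,0]}
  ]
}}

```text
time: 10.97
position: [0.5018, 0.3941, 0.0836]
tcp_rot: [-0.427, 0.904, -0.0, -0.0]
wrist_force: [-0.2, 2.2, -9.5]
opening: 0.513
```

Emit:
{"name": "carry_out", "arguments": {
  "motion": [
    {"hand":4.2,"translation":[0,0,0],"rotation":[0,0,-1.5]},
    {"hand":4.2,"translation":[0,0,0],"rotation":[0,0,0]},
    {"hand":4.2,"translation":[0,0,0],"rotation":[0,0,0]}
  ]
}}

```text
time: 11.22
position: [0.5019, 0.3941, 0.0837]
tcp_rot: [-0.439, 0.899, -0.0, -0.0]
wrist_force: [-0.8, 2.3, -9.5]
opening: 0.519
```

Emit:
{"name": "carry_out", "arguments": {
  "motion": [
    {"hand":4.2,"translation":[0,0,0],"rotation":[0,0,-1.5]},
    {"hand":4.2,"translation":[0,0,0],"rotation":[0,0,0]},
    {"hand":4.2,"translation":[0,0,0],"rotation":[0,0,0]}
  ]
}}

```text
time: 11.47
position: [0.5019, 0.3941, 0.0837]
tcp_rot: [-0.45, 0.893, -0.0, -0.0]
wrist_force: [-1.4, 0.1, -8.0]
opening: 0.518
```

Emit:
{"name": "carry_out", "arguments": {
  "motion": [
    {"hand":4.2,"translation":[0,0,0],"rotation":[0,0,-1.5]},
    {"hand":4.2,"translation":[0,0,0],"rotation":[0,0,0]},
    {"hand":4.2,"translation":[0,0,0],"rotation":[0,0,0]}
  ]
}}

```text
time: 11.72
position: [0.5019, 0.3942, 0.0837]
tcp_rot: [-0.462, 0.887, -0.0, -0.0]
wrist_force: [-0.6, 0.9, -9.1]
opening: 0.517
```

Emit:
{"name": "carry_out", "arguments": {
  "motion": [
    {"hand":4.2,"translation":[0,0,0],"rotation":[0,0,-1.5]},
    {"hand":4.2,"translation":[0,0,0],"rotation":[0,0,0]},
    {"hand":4.2,"translation":[0,0,0],"rotation":[0,0,0]}
  ]
}}

```text
time: 11.97
position: [0.5019, 0.3941, 0.0836]
tcp_rot: [-0.474, 0.881, -0.0, -0.0]
wrist_force: [-0.6, 0.3, -9.8]
opening: 0.517
```

Emit:
{"name": "carry_out", "arguments": {
  "motion": [
    {"hand":4.2,"translation":[0,0,0],"rotation":[0,0,-1.5]},
    {"hand":4.2,"translation":[0,0,0],"rotation":[0,0,0]},
    {"hand":4.2,"translation":[0,0,0],"rotation":[0,0,0]}
  ]
}}

```text
time: 12.22
position: [0.502, 0.3942, 0.0837]
tcp_rot: [-0.485, 0.874, -0.0, -0.0]
wrist_force: [-0.8, 0.5, -8.9]
opening: 0.513
```

Emit:
{"name": "carry_out", "arguments": {
  "motion": [
    {"hand":4.2,"translation":[0,0,0],"rotation":[0,0,-1.5]},
    {"hand":4.2,"translation":[0,0,0],"rotation":[0,0,0]},
    {"hand":4.2,"translation":[0,0,0],"rotation":[0,0,0]}
  ]
}}

```text
time: 12.47
position: [0.5021, 0.3942, 0.0837]
tcp_rot: [-0.496, 0.868, -0.0, -0.0]
wrist_force: [-1.5, -0.1, -9.9]
opening: 0.515
```

Emit:
{"name": "carry_out", "arguments": {
  "motion": [
    {"hand":4.2,"translation":[0,0,0],"rotation":[0,0,-1.5]},
    {"hand":4.2,"translation":[0,0,0],"rotation":[0,0,0]},
    {"hand":4.2,"translation":[0,0,0],"rotation":[0,0,0]}
  ]
}}

```text
time: 12.72
position: [0.5021, 0.3943, 0.0837]
tcp_rot: [-0.508, 0.861, -0.0, -0.0]
wrist_force: [-1.2, 0.1, -10.1]
opening: 0.516
```

Emit:
{"name": "carry_out", "arguments": {
  "motion": [
    {"hand":4.2,"translation":[0,0,0],"rotation":[0,0,-1.5]},
    {"hand":4.2,"translation":[0,0,0],"rotation":[0,0,0]},
    {"hand":4.2,"translation":[0,0,0],"rotation":[0,0,0]}
  ]
}}

```text
time: 12.97
position: [0.5021, 0.3943, 0.0837]
tcp_rot: [-0.519, 0.855, -0.0, -0.0]
wrist_force: [-0.6, -0.1, -10.4]
opening: 0.514
```

Emit:
{"name": "carry_out", "arguments": {
  "motion": [
    {"hand":4.2,"translation":[0,0,0],"rotation":[0,0,-1.5]},
    {"hand":4.2,"translation":[0,0,0],"rotation":[0,0,0]},
    {"hand":4.2,"translation":[0,0,0],"rotation":[0,0,0]}
  ]
}}

```text
time: 13.22
position: [0.5021, 0.3943, 0.0837]
tcp_rot: [-0.53, 0.848, -0.0, -0.0]
wrist_force: [0.5, -0.7, -10.9]
opening: 0.514
```

Emit:
{"name": "carry_out", "arguments": {
  "motion": [
    {"hand":4.2,"translation":[0,0,0.02],"rotation":[0,0,-1.5]},
    {"hand":4.2,"translation":[0,0,0],"rotation":[0,0,0]},
    {"hand":4.2,"translation":[0,0,0],"rotation":[0,0,0]}
  ]
}}

```text
time: 13.47
position: [0.5022, 0.3944, 0.0838]
tcp_rot: [-0.541, 0.841, -0.0, 0.0]
wrist_force: [-0.1, -0.8, -9.9]
opening: 0.511
```

Emit:
{"name": "carry_out", "arguments": {
  "motion": [
    {"hand":4.2,"translation":[0,0,0],"rotation":[0,0,-1.5]},
    {"hand":4.2,"translation":[0,0,0],"rotation":[0,0,0]},
    {"hand":4.2,"translation":[0,0,0],"rotation":[0,0,0]}
  ]
}}

```text
time: 13.72
position: [0.5022, 0.3945, 0.0838]
tcp_rot: [-0.552, 0.834, -0.0, 0.0]
wrist_force: [-0.4, -0.4, -9.6]
opening: 0.515
```

Emit:
{"name": "carry_out", "arguments": {
  "motion": [
    {"hand":4.2,"translation":[0,0,0],"rotation":[0,0,-1.5]},
    {"hand":4.2,"translation":[0,0,0],"rotation":[0,0,0]},
    {"hand":4.2,"translation":[0,0,0],"rotation":[0,0,0]}
  ]
}}

```text
time: 13.97
position: [0.5023, 0.3945, 0.0839]
tcp_rot: [-0.563, 0.826, -0.0, 0.0]
wrist_force: [-0.2, -0.5, -7.7]
opening: 0.515
```

Emit:
{"name": "carry_out", "arguments": {
  "motion": [
    {"hand":4.2,"translation":[0,0,0],"rotation":[0,0,-1.5]},
    {"hand":4.2,"translation":[0,0,0],"rotation":[0,0,0]},
    {"hand":4.2,"translation":[0,0,0],"rotation":[0,0,0]}
  ]
}}

```text
time: 14.22
position: [0.5026, 0.3947, 0.0842]
tcp_rot: [-0.574, 0.819, -0.0, 0.001]
wrist_force: [0.5, -0.7, -6.6]
opening: 0.513
```

Emit:
{"name": "carry_out", "arguments": {
  "motion": [
    {"hand":4.2,"translation":[0,0,0],"rotation":[0,0,-1.2]},
    {"hand":4.2,"translation":[0,0,0],"rotation":[0,0,0]},
    {"hand":4.2,"translation":[0,0,0],"rotation":[0,0,0]}
  ]
}}

```text
time: 14.47
position: [0.5025, 0.3947, 0.0842]
tcp_rot: [-0.583, 0.813, 0.0, 0.001]
wrist_force: [0.7, -0.2, -6.2]
opening: 0.519
```

```bash
python3 - <<'E'
from h import *
rep()
E
```

```text
t 14.4667 p [0.5025 0.3947 0.0842] yawY 161.28284618375534 zax [ 0.001   0.0007 -1.    ] F [ 0.7413 -0.2205 -6.2481] M [ 0.1287  0.0763 -0.0067] op 0.5188238773750531 q [ 0.6268  0.3416  1.8289  0.      0.9699 -2.1881]
```

Emit:
{"name": "carry_out", "arguments": {
  "motion": [
    {"hand":4.2,"translation":[0,0,-0.06],"rotation":[0,0,0]},
    {"hand":4.2,"translation":[0,0,0],"rotation":[0,0,0]},
    {"hand":4.2,"translation":[0,0,0],"rotation":[0,0,0]}
  ]
}}

```text
time: 14.72
position: [0.5024, 0.3946, 0.0844]
tcp_rot: [-0.583, 0.813, 0.0, 0.0]
wrist_force: [0.9, 0.9, -7.1]
opening: 0.511
```

Emit:
{"name": "carry_out", "arguments": {
  "motion": [
    {"hand":4.2,"translation":[0,0,0],"rotation":[0,0,-1]},
    {"hand":4.2,"translation":[0,0,0],"rotation":[0,0,0]},
    {"hand":4.2,"translation":[0,0,0],"rotation":[0,0,0]}
  ]
}}

```text
time: 14.97
position: [0.5021, 0.3947, 0.0848]
tcp_rot: [-0.59, 0.807, 0.0, 0.0]
wrist_force: [-2.0, 1.1, -2.8]
opening: 0.517
```

```bash
python3 - <<'E'
from h import *
rep()
E
```

```text
t 14.9667 p [0.5021 0.3947 0.0848] yawY 162.30772185018242 zax [-0.      0.0005 -1.    ] F [-1.9907  1.0887 -2.7968] M [0.2441 0.2815 0.073 ] op 0.5170098420287914 q [ 0.6271  0.3408  1.8287  0.0005  0.9719 -2.206 ]
```

Emit:
{"name": "carry_out", "arguments": {
  "motion": [
    {"hand":4.2,"translation":[0,0,-0.1],"rotation":[0,0,0]},
    {"hand":4.2,"translation":[0,0,0],"rotation":[0,0,0]},
    {"hand":4.2,"translation":[0,0,0],"rotation":[0,0,0]}
  ]
}}

```text
time: 15.22
position: [0.502, 0.3945, 0.0856]
tcp_rot: [-0.59, 0.807, 0.0, -0.0]
wrist_force: [-1.9, -0.1, -1.6]
opening: 0.515
```

Free: it rose 0.8 mm with the force at just its weight. I'll lift slowly and keep watching the force.

Emit:
{"name": "carry_out", "arguments": {
  "motion": [
    {"hand":4.2,"translation":[0,0,-0.15],"rotation":[0,0,0]},
    {"hand":4.2,"translation":[0,0,-0.15],"rotation":[0,0,0]},
    {"hand":4.2,"translation":[0,0,0],"rotation":[0,0,0]},
    {"hand":4.2,"translation":[0,0,0],"rotation":[0,0,0]}
  ]
}}

```text
time: 15.55
position: [0.502, 0.3945, 0.0884]
tcp_rot: [-0.59, 0.807, 0.0, -0.0]
wrist_force: [-2.8, 1.5, -1.5]
opening: 0.512
```

```bash
python3 - <<'E'
from h import *
rep()
E
```

```text
t 15.55 p [0.502  0.3945 0.0884] yawY 162.30059867464584 zax [-0.0003  0.     -1.    ] F [-2.8235  1.4905 -1.5093] M [0.2154 0.4757 0.046 ] op 0.5124844191619836 q [ 0.6269  0.3366  1.8268  0.0002  0.9784 -2.2058]
```

Emit:
{"name": "carry_out", "arguments": {
  "motion": [
    {"hand":4.2,"translation":[0,0,-0.3],"rotation":[0,0,0]},
    {"hand":4.2,"translation":[0,0,-0.3],"rotation":[0,0,0]},
    {"hand":4.2,"translation":[0,0,-0.3],"rotation":[0,0,0]},
    {"hand":4.2,"translation":[0,0,-0.3],"rotation":[0,0,0]}
  ]
}}

```text
time: 15.88
position: [0.5025, 0.3944, 0.1007]
tcp_rot: [-0.59, 0.807, -0.0, 0.0]
wrist_force: [-0.3, 1.4, -2.0]
opening: 0.521
```

Emit:
{"name": "carry_out", "arguments": {
  "motion": [
    {"hand":4.2,"translation":[0,0,-0.5],"rotation":[0,0,0]},
    {"hand":4.2,"translation":[0,0,-0.5],"rotation":[0,0,0]},
    {"hand":4.2,"translation":[0,0,-0.5],"rotation":[0,0,0]},
    {"hand":4.2,"translation":[0,0,-1],"rotation":[0,0,0]},
    {"hand":4.2,"translation":[0,0,-1.5],"rotation":[0,0,0]},
    {"hand":4.2,"translation":[0,0,-1.5],"rotation":[0,0,0]},
    {"hand":4.2,"translation":[0,0,0],"rotation":[0,0,0]},
    {"hand":4.2,"translation":[0,0,0],"rotation":[0,0,0]}
  ]
}}

```text
time: 16.55
position: [0.5032, 0.395, 0.1571]
tcp_rot: [-0.59, 0.807, -0.0, 0.002]
wrist_force: [-1.0, 0.0, -1.5]
opening: 0.515
```

```bash
python3 - <<'E'
from h import *
rep([.559,.193,.155])
E
```

```text
t 16.55 p [0.5032 0.395  0.1571] yawY 162.2981522141694 zax [ 0.0031  0.002  -1.    ] F [-1.0412  0.014  -1.4884] M [ 0.1015  0.0988 -0.0068] op 0.5150996600308306 q [ 0.6267  0.2662  1.7779 -0.0002  1.0938 -2.2058]
tool delta cm [ 17.5498 -11.4629   0.1901]
```

Emit:
{"name": "carry_out", "arguments": {
  "motion": [
    {"hand":4.2,"translation":[1.3,-0.85,0],"rotation":[0,0,0]},
    {"hand":4.2,"translation":[2.6,-1.7,0],"rotation":[0,0,0]},
    {"hand":4.2,"translation":[2.6,-1.7,0],"rotation":[0,0,0]},
    {"hand":4.2,"translation":[2.6,-1.7,0],"rotation":[0,0,0]},
    {"hand":4.2,"translation":[2.6,-1.7,0],"rotation":[0,0,0]},
    {"hand":4.2,"translation":[2.6,-1.7,0],"rotation":[0,0,0]},
    {"hand":4.2,"translation":[1.9,-1.3,0],"rotation":[0,0,0]},
    {"hand":4.2,"translation":[1.2,-0.75,0],"rotation":[0,0,0]},
    {"hand":4.2,"translation":[0,0,0],"rotation":[0,0,5]},
    {"hand":4.2,"translation":[0,0,0],"rotation":[0,0,7]},
    {"hand":4.2,"translation":[0,0,0],"rotation":[0,0,7]},
    {"hand":4.2,"translation":[0,0,0],"rotation":[0,0,7]},
    {"hand":4.2,"translation":[0,0,0],"rotation":[0,0,7]},
    {"hand":4.2,"translation":[0,0,0],"rotation":[0,0,7]},
    {"hand":4.2,"translation":[0,0,0],"rotation":[0,0,5]},
    {"hand":4.2,"translation":[0,0,0],"rotation":[0,0,0]},
    {"hand":4.2,"translation":[0,0,0],"rotation":[0,0,0]}
  ]
}}

```text
time: 17.97
position: [0.5573, 0.1937, 0.1545]
tcp_rot: [-0.237, 0.971, -0.0, -0.001]
wrist_force: [-0.4, -0.5, -1.9]
opening: 0.514
```

```bash
python3 - <<'E'
from h import *
rep([.559,.195,.0548])
for n in("top","side"):
    g=bot.capture(n); c=proj(n,[.53,.26,.05]).astype(int); k=g[c[1]-75:c[1]+75,c[0]-95:c[0]+95]
    cv2.imwrite(f"pics/{n}3.png",cv2.resize(k,None,fx=2.1,fy=2.1,interpolation=2)); print(n,c)
a=cv2.imread("pics/top3.png");b=cv2.imread("pics/side3.png");cv2.imwrite("pics/m3.png",np.hstack([a,b]))
E
```

```text
t 17.9667 p [0.5573 0.1937 0.1545] yawY 117.45070879138574 zax [-0.0013 -0.0004 -1.    ] F [-0.3641 -0.5376 -1.9028] M [ 0.0016  0.0724 -0.0073] op 0.5144743276886208 q [ 0.2924  0.1827  1.8858  0.      1.0744 -1.7575]
tool delta cm [-0.2261  0.0297  9.9663]
top [346 246]
side [327 263]
```

View pics/m3.png

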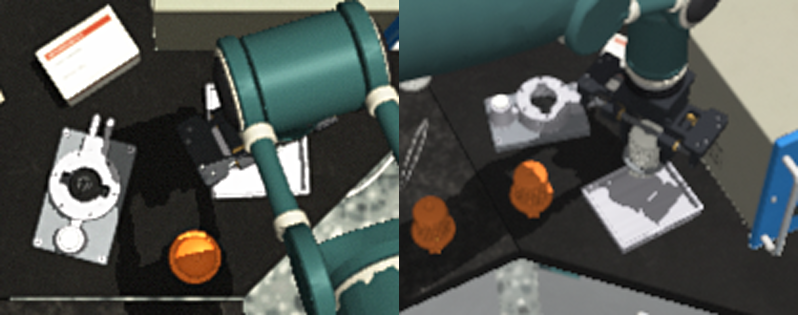

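The cartridge is held upright over the tray, the socket is empty and the bystanders are clear. Lowering.

Emit:
{"name": "carry_out", "arguments": {
  "motion": [
    {"hand":4.2,"translation":[-0.1,0,2],"rotation":[0,0,0]},
    {"hand":4.2,"translation":[0,0,2.5],"rotation":[0,0,0]},
    {"hand":4.2,"translation":[0,0,2.5],"rotation":[0,0,0]},
    {"hand":4.2,"translation":[0,0,1.5],"rotation":[0,0,0]},
    {"hand":4.2,"translation":[0,0,0.5],"rotation":[0,0,0]},
    {"hand":4.2,"translation":[0,0,0.3],"rotation":[0,0,0]},
    {"hand":4.2,"translation":[0,0,0.2],"rotation":[0,0,0]},
    {"hand":4.2,"translation":[0,0,0],"rotation":[0,0,0]},
    {"hand":4.2,"translation":[0,0,0],"rotation":[0,0,0]}
  ]
}}

```text
time: 18.82
position: [0.5598, 0.1947, 0.0615]
tcp_rot: [-0.236, 0.972, 0.0, 0.001]
wrist_force: [1.0, -0.1, -2.5]
opening: 0.519
```

Emit:
{"name": "carry_out", "arguments": {
  "motion": [
    {"hand":4.2,"translation":[0,0,0.15],"rotation":[0,0,0]},
    {"hand":4.2,"translation":[0,0,0.15],"rotation":[0,0,0]},
    {"hand":4.2,"translation":[0,0,0.15],"rotation":[0,0,0]},
    {"hand":4.2,"translation":[0,0,0],"rotation":[0,0,0]}
  ]
}}

```text
time: 19.15
position: [0.5586, 0.1944, 0.0556]
tcp_rot: [-0.236, 0.972, 0.0, -0.0]
wrist_force: [-0.2, -0.4, -1.8]
opening: 0.513
```

Emit:
{"name": "carry_out", "arguments": {
  "motion": [
    {"hand":4.2,"translation":[0,0,0.1],"rotation":[0,0,0]},
    {"hand":4.2,"translation":[0,0,0],"rotation":[0,0,0]},
    {"hand":4.2,"translation":[0,0,0],"rotation":[0,0,0]}
  ]
}}

```text
time: 19.4
position: [0.5587, 0.1944, 0.0547]
tcp_rot: [-0.236, 0.972, -0.0, -0.0]
wrist_force: [-0.3, -0.1, -1.9]
opening: 0.516
```

Emit:
{"name": "carry_out", "arguments": {
  "motion": [
    {"hand":4.2,"translation":[0,0,0.1],"rotation":[0,0,0]},
    {"hand":4.2,"translation":[0,0,0],"rotation":[0,0,0]},
    {"hand":4.2,"translation":[0,0,0],"rotation":[0,0,0]}
  ]
}}

```text
time: 19.65
position: [0.559, 0.1946, 0.0546]
tcp_rot: [-0.236, 0.972, 0.0, 0.0]
wrist_force: [-2.5, -0.7, 5.7]
opening: 0.515
```

Contact with the floor came at 0.0546, as predicted. I release and withdraw.

Emit:
{"name": "carry_out", "arguments": {
  "motion": [
    {"hand":4.8,"translation":[0,0,-0.05],"rotation":[0,0,0]},
    {"hand":5.2,"translation":[0,0,0],"rotation":[0,0,0]},
    {"hand":8.8,"translation":[0,0,0],"rotation":[0,0,0]},
    {"hand":8.8,"translation":[0,0,0],"rotation":[0,0,0]},
    {"hand":8.8,"translation":[0,0,0],"rotation":[0,0,0]},
    {"hand":8.8,"translation":[0,0,0],"rotation":[0,0,0]},
    {"hand":8.8,"translation":[0,0,0],"rotation":[0,0,0]},
    {"hand":8.8,"translation":[0,0,0],"rotation":[0,0,0]},
    {"hand":8.8,"translation":[0,0,-1],"rotation":[0,0,0]},
    {"hand":8.8,"translation":[0,0,-2],"rotation":[0,0,0]},
    {"hand":8.8,"translation":[0,0,-3],"rotation":[0,0,0]},
    {"hand":8.8,"translation":[0,0,-3],"rotation":[0,0,0]},
    {"hand":8.8,"translation":[0,0,-3],"rotation":[0,0,0]}
  ]
}}

```text
time: 20.73
position: [0.5584, 0.1943, 0.176]
tcp_rot: [-0.236, 0.972, -0.0, -0.0]
wrist_force: [-0.1, 0.7, -0.1]
opening: 0.996
```

Emit:
{"name": "carry_out", "arguments": {
  "motion": [
    {"hand":8.8,"translation":[0,2,-2],"rotation":[0,0,0]},
    {"hand":8.8,"translation":[0,3,-1],"rotation":[0,0,0]},
    {"hand":8.8,"translation":[0,3,0],"rotation":[0,0,0]},
    {"hand":8.8,"translation":[0,3,0],"rotation":[0,0,0]},
    {"hand":8.8,"translation":[0,3,0],"rotation":[0,0,0]},
    {"hand":8.8,"translation":[0,3,0],"rotation":[0,0,0]},
    {"hand":8.8,"translation":[0,3,0],"rotation":[0,0,0]},
    {"hand":8.8,"translation":[0,3,0],"rotation":[0,0,0]},
    {"hand":8.8,"translation":[0,3,0],"rotation":[0,0,0]},
    {"hand":8.8,"translation":[0,2,0],"rotation":[0,0,0]},
    {"hand":8.8,"translation":[0,0,0],"rotation":[0,0,0]}
  ]
}}

```text
time: 21.65
position: [0.4284, 0.4465, 0.2051]
tcp_rot: [-0.238, 0.971, 0.001, 0.0]
wrist_force: [1.2, -0.8, 1.0]
opening: 0.998
```

```bash
python3 - <<'E'
from h import *
rep()
for n in("top","side"):
    g=bot.capture(n); c=proj(n,[.53,.26,.05]).astype(int); k=g[c[1]-75:c[1]+75,c[0]-95:c[0]+95]
    cv2.imwrite(f"pics/{n}4.png",cv2.resize(k,None,fx=2.1,fy=2.1,interpolation=2)); print(n,c)
a=cv2.imread("pics/top4.png");b=cv2.imread("pics/side4.png");cv2.imwrite("pics/m4.png",np.hstack([a,b]))
E
```

```text
t 21.65 p [0.4284 0.4465 0.2051] yawY 117.49692483170254 zax [-0.      0.0021 -1.    ] F [ 1.1771 -0.8317  0.9715] M [0.0842 0.059  0.0191] op 0.9978658831534498 q [ 0.7651  0.189   1.7789  0.0016  1.1723 -1.2862]
top [346 246]
side [327 263]
```

View pics/m4.png

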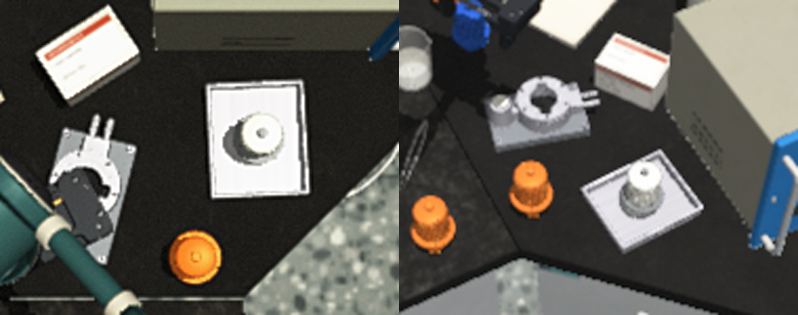

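The cartridge stands upright near the tray's centre at top crop (260,135), and the arm is clear of everything. Handing in.

```bash
python3 -c "
from rig import bot
print(bot.hand_in())"
```

```text
the job is handed in; nothing more can be done
None
```

The spent cartridge is off its dock and standing upright near the centre of the drip tray, and I handed the job in at about 21.7 s. No verdict was reported.

- **Button:** I pushed it down by feel until it stopped firmly at about 11 N. It was not checked separately afterwards. It looked still down in the later pictures, and nothing touched it again.
- **Bayonet:** I turned the cartridge anticlockwise under a light pull. The wrist force, which includes the cartridge's own weight of about 2 N, stayed mostly at 6–11 N and peaked at 13.3 N, so I eased off there. The lugs came free about 87° round, and the lift-out took no force beyond the weight.
- **Placing:** It touched the tray floor at the predicted height with under 10 N. The last picture shows it upright, the socket empty, the carton and look-alikes where they were, and the arm clear. The beaker was only partly in view and the timer was out of frame, but the arm never went near either.
- **Disagreement:** The two cameras differed by up to 5 mm on the cartridge's position. The position felt in the grip agreed better with the top camera, so I placed by that one.

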